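# Tare the bench scale and weigh a cast cup

### The job

Weigh the small round cast cup on the bench scale: with only its white tray on, switch the scale on with the green key, then zero it with the yellow key; then stand the cup upright in the middle of the tray, setting it down gently, let go, and store the weight with the blue key. Press the keys one at a time, each fully down and let up again; leave the grey key alone, and do not shift the tray, the pots or the tape measure.

Things in the scene. Friction and masses are not known exactly. Their poses are not given: they have to be found in the camera images.
- scale: compact bench scale, white and grey shell, 280 mm deep (its x) x 236 mm wide (its y) x 64 mm high, fixed to the table; origin under its middle on the table. Its x axis points from the key panel (front) to the load plate (back), z up. In this frame the centres of the key tops lie at x = -0.117, y = +0.075 (yellow), +0.025 (grey), -0.025 (blue), -0.075 (green), z = 0.051, and the load plate is centred at x = +0.050, y = 0
- key_yellow_top (a point): centre of the top face of the yellow spring key, which zeroes (tares) the scale; pictured with two arrows meeting at a bar; leftmost seen from the robot. Cap 22 mm (scale's x) x 30 mm (scale's y), 50 mm from key to key, its top 9 mm proud of the sloping black panel (4.5 mm proud when fully down). z is the pressing axis: it leans 8 degrees from vertical towards the front of the scale, so a push straight down works; the point moves down with the key
- key_yellow (a joint): press travel of the yellow key: 0 up, 0.0045 m fully down (end stop); it returns by itself. About 1.2 N starts it moving, about 4 N holds it fully down. A press counts from 0.0035 m held for 0.1 s
- key_grey_top (a point): centre of the top face of the grey spring key, which changes the units; pictured with three bars; second from the left. Cap 22 mm (scale's x) x 30 mm (scale's y), 50 mm from key to key, its top 9 mm proud of the sloping black panel (4.5 mm proud when fully down). z is the pressing axis: it leans 8 degrees from vertical towards the front of the scale, so a push straight down works; the point moves down with the key
- key_grey (a joint): press travel of the grey key: 0 up, 0.0045 m fully down (end stop); it returns by itself. About 1.2 N starts it moving, about 4 N holds it fully down. A press counts from 0.0035 m held for 0.1 s
- key_blue_top (a point): centre of the top face of the blue spring key, which stores the weight; pictured with an arrow down to a line; third from the left. Cap 22 mm (scale's x) x 30 mm (scale's y), 50 mm from key to key, its top 9 mm proud of the sloping black panel (4.5 mm proud when fully down). z is the pressing axis: it leans 8 degrees from vertical towards the front of the scale, so a push straight down works; the point moves down with the key
- key_blue (a joint): press travel of the blue key: 0 up, 0.0045 m fully down (end stop); it returns by itself. About 1.2 N starts it moving, about 4 N holds it fully down. A press counts from 0.0035 m held for 0.1 s
- key_green_top (a point): centre of the top face of the green spring key, which switches the scale on; pictured with a power sign; rightmost. Cap 22 mm (scale's x) x 30 mm (scale's y), 50 mm from key to key, its top 9 mm proud of the sloping black panel (4.5 mm proud when fully down). z is the pressing axis: it leans 8 degrees from vertical towards the front of the scale, so a push straight down works; the point moves down with the key
- key_green (a joint): press travel of the green key: 0 up, 0.0045 m fully down (end stop); it returns by itself. About 1.2 N starts it moving, about 4 N holds it fully down. A press counts from 0.0035 m held for 0.1 s
- pan (a joint): how far the steel load plate has sunk on its weighing cell: 0 with the empty tray on it, about 0.001 to 0.003 m with the cup standing in the tray, 0.004 at the stop
- tray_floor (a point): centre of the inner floor (4 mm thick, about 68 mm above the work surface) of the shallow white plastic tray that lies loose on the load plate; tray 150 mm (its x) x 170 mm (its y), 20 mm high, walls 4 mm, rim 16 mm above the inner floor; it weighs 180 g
- cup_mid (a point): centre, half-way up (29 mm above its foot), of the small round cast mortar tealight cup: 57 mm across, straight sides, 58 mm high, open top, dark grey, about 0.2 kg, standing upright on the table to the left or right of the scale; z axis up. Grasp it across its sides
- square_pot_mid (a point): centre, half-way up, of the square cast mortar pot, 96 x 96 x 86 mm, standing on the other side of the scale from the cup; a bystander
- round_pot: round cast mortar pot, 100 mm across, 100 mm high, behind the scale to the left; origin under its middle; a bystander
- tape_measure: yellow and black tape measure, 36 x 86 x 64 mm, behind the scale to the right; origin under its middle; a bystander
There are look-alikes about, which are no part of the job. What is shaped like the part that bears cup_mid but red is not meant.

How it is judged (in metres and radians):
On the way, in this order (a step that is already met when the one before it is completed fails the run):
1. the green key is pressed fully down, the other keys up, the cup not yet on the scale (value of joint key_green above 0.0035 m and value of joint each of key_yellow, key_blue, key_grey below 0.001 m and horizontal distance between cup_mid and tray_floor above 0.09 m), for 0.1 s.
2. then, the green key up again, the yellow key is pressed fully down with only the tray on the scale (the cup not yet there) (value of joint key_yellow above 0.0035 m and value of joint each of key_green, key_blue, key_grey below 0.001 m and horizontal distance between cup_mid and tray_floor above 0.09 m), for 0.1 s.
3. then the cup stands upright in the middle of the tray, let go, its weight on the load plate, all keys up (horizontal distance between cup_mid and tray_floor below 0.04 m and z of cup_mid in the frame of tray_floor between 0.022 and 0.036 m and angle between cup_mid's own z axis and vertical below 0.12 rad and contact force between cup and tray above 0.7 N and contact force between each of the arm, the fingers and cup below 0.05 N and value of joint pan above 0.0005 m and value of joint each of key_green, key_yellow, key_blue, key_grey below 0.001 m), for 0.2 s.
4. then the blue key is pressed fully down with the cup standing there (value of joint key_blue above 0.0035 m and horizontal distance between cup_mid and tray_floor below 0.04 m and z of cup_mid in the frame of tray_floor between 0.022 and 0.036 m and angle between cup_mid's own z axis and vertical below 0.12 rad and contact force between cup and tray above 0.7 N and contact force between each of the arm, the fingers and cup below 0.05 N and value of joint each of key_green, key_yellow, key_grey below 0.001 m), for 0.1 s.
At the end, for the whole second after the job is handed in: the cup stands upright (within 7 degrees) on the floor of the tray, its centre within 40 mm of the tray's middle, let go and at rest, its weight on the load plate; the tray is still on the plate and all four keys are up (within 1 mm) (all of step 3 and linear speed of cup below 0.02 m/s and z of tray_floor in the frame of scale below 0.07 m); the robot touches nothing.
It fails at once if the grey key is pressed (2 mm or more), or two keys are pressed at once (2 mm or more each) (value of joint key_grey above 0.002 m or (value of joint each of key_green, key_yellow above 0.002 m or value of joint each of key_green, key_blue above 0.002 m or value of joint each of key_yellow, key_blue above 0.002 m)).
It fails at once if the green or yellow key is pressed while the cup is in the tray (value of joint any of key_green, key_yellow above 0.002 m and horizontal distance between cup_mid and tray_floor below 0.09 m).
It fails at once if the blue key is pressed while the cup does not yet stand in the tray, let go (value of joint key_blue above 0.002 m and (horizontal distance between cup_mid and tray_floor above 0.045 m or z of cup_mid in the frame of tray_floor above 0.04 m or contact force between the fingers and cup above 0.3 N)).
It fails at once if the cup is let fall on the scale from more than 15 mm (horizontal distance between cup_mid and tray_floor below 0.12 m and z of cup_mid in the frame of tray_floor above 0.044 m and contact force between the fingers and cup below 0.01 N).
It fails at once if the tray is shifted on the load plate by more than 25 mm or tipped, or the square pot, the round pot or the tape measure is shifted by more than 20 mm ((distance of tray_floor from where it was at the start of the episode above 0.025 m or angle between tray_floor's own z axis and vertical above 0.15 rad) or distance of any of square_pot_mid, round_pot, tape_measure from where it was at the start of the episode above 0.02 m).
It also fails if it takes over 64 s, if anything falls off the work surface, if the arm or the gripper's body presses on something with over 40 N, if the wrist force passes 120 N, or if a joint passes its speed limit or range.

### The arm

A 7-joint arm with a two-finger parallel gripper is mounted at the origin on a cart in front of the work surface, level with it; the furniture and walls round the work are solid. World frame = base frame: x ahead of the robot, y to its left, z up, the work surface at z = 0. Lengths are in m, angles in degrees, forces in N, time in s.
With the tool pointing down it reaches from about 0.425 to 0.875 m from the base axis. Payload 4.7 kg.
Tool frame: the origin (TCP) lies between the finger pads; the fingertips stand 17 mm ahead of it and the grasp point (between the pads) lies 2 mm behind it; z points along the fingers, y is the line along which they close (so a half turn about z gives the same grasp; the last joint's range is limited). The gripper opens to 87 mm and grips with 3 to 60 N. Pads are 19 mm wide; open, the fingers measure 117 mm over their backs; the gripper's body (75 mm by 190 mm) begins 51 mm behind the grasp point.
Start: joints at [-76.312, 18.392, -4.016, 83.108, 1.295, 78.541, -3.26], TCP at [0.145, 0.634, 0.24] pointing down, gripper open.
Joint ranges: [-163.93, 163.93], [-17.29, 119.83], [-79.2, 71.16], [3.27, 140.29], [-89.18, 269.18], [5.43, 117.66], [-154.24, 154.24]. Speed limits (degrees/s): [147.25, 147.25, 180, 180, 180, 180, 180].

### API

Orientations are given as [roll, pitch, yaw] about the fixed x, y, z axes, in that order (R = Rz(yaw) Ry(pitch) Rx(roll)).
In Python, from cell import env, cams gives the robot as it stands.
- The arm moves only by the shell command python3 -m pendant 'ROWS' [FORCE]. ROWS is JSON, a list of rows, each an object of numbers: "tx", "ty", "tz": the shift along the tool's x, y, z each as a share of 0.05 m, from -1 to 1; "spin": the turn about the tool's z as a share of 4 degrees, from -1 to 1; "claw": the closure, from 0 (fully open) to 1 (shut). A call has 1 to 10 rows; each row shifts and turns the commanded pose from where the row before left it, along the tool's axes as they then stand; what a row does not reach is not made up. A row lasts 1/8 s, in which the tool goes at most 62.5 mm and 10.7 degrees, less where a joint would pass 70% of its speed; a pose out of reach is approached as far as the arm can. A call with a number of a shift or a turn outside -1 to 1 is refused whole. A call with a gripper value outside its range is refused whole. The fingers move at their own pace and stop on an object; FORCE is the grip in N (left out, the last holds). Time passes only in rows, so rows that do not move let the fingers close. It gives the time, the measured TCP pose, the force, the opening and the grip force at its end, in the units of the state.
- env.get_obs(): the state, without advancing time (a new reading comes with each control period).
- cams.read_camera(name): name is "scene" or "top" or "wrist"; returns the picture (384x512x3 uint8, red, green, blue); there is no depth.
- cams.camera_info(name): a dict with "fx", "fy", "cx", "cy" (pixels), "rvec" (rotation vector, rad) and "tvec" (3), from world to camera coordinates, as OpenCV has them. Camera axes: x right, y down, z forward; pixel columns grow to the right and rows downward; lengths in m; the calibration is good to about 2 mm. A picture is of the moment at which its call begins: read the wrist's pose just before it. camera_info takes no time and is no camera call; for the wrist camera it gives the pose at the moment of the call.
- env.sign_off(): hands the job in; it is judged then, once.
The state is a dict: "time_s": time; "qpos": joint angles; "joint_velocities": joint speeds; "effort": joint torques, N m; "tool_pos": TCP position; "tool_rot": TCP orientation; "force": force on the tool from outside, world axes, zero at the start; "wrist_torque": the same for the moment, N m; "grip_width": finger opening in m; "grasp_force": force on a finger pad.
Only numpy, scipy, OpenCV 4.12 (cv2) and the standard library are available. Lean on these libraries where they do the work, as an engineer would, in place of code of your own. Each camera call takes 0.05 s, during which the arm holds its last target. There are 200 camera calls.

## Working session

There is one attempt and no reset: what is moved stays moved. The work goes in short steps, Python scripts to look and compute and a shell command to move; the robot and the scene stay as the last step left them, time stands still between calls to the robot, and variables do not carry over. Pictures are saved under pics/ and viewed, at most 10 in all, crops included, and the job is handed in when it is done.

```bash
mkdir -p pics; ls
python3 - <<'E'
from cell import env,cams
import cv2,numpy as np
o=env.get_obs();print(o['time_s'],o['tool_pos'],o['tool_rot'],o['grip_width'])
ims=[]
for n in('scene','top'):
    im=cams.read_camera(n)[:,:,::-1];cv2.imwrite(f'pics/{n}0.png',im)
    c=cams.camera_info(n);R=cv2.Rodrigues(np.array(c['rvec']))[0];print(n,c['fx'],-R.T@np.array(c['tvec']),R[2])
E
```

```text
pics
0.0 [0.14478741 0.63312301 0.23846315] [-1.79889487e+02  5.24667198e-03  1.67124311e+02] 0.08723421351905387
scene 492.37561735118527 [-0.31779107 -0.47106138  1.30455797] [ 0.55104641  0.31380431 -0.77322358]
top 442.7995004276356 [0.36390717 0.02487246 1.55346187] [ 0.11276093  0.00325599 -0.99361681]
```

View pics/top0.png

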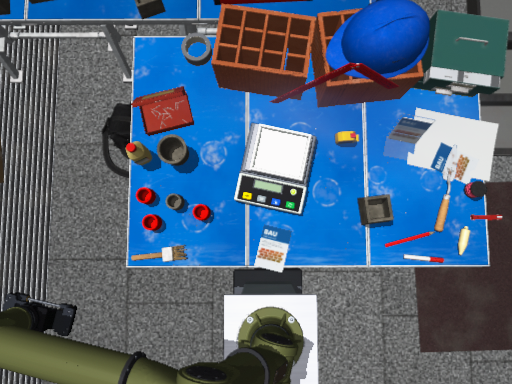

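View pics/scene0.png

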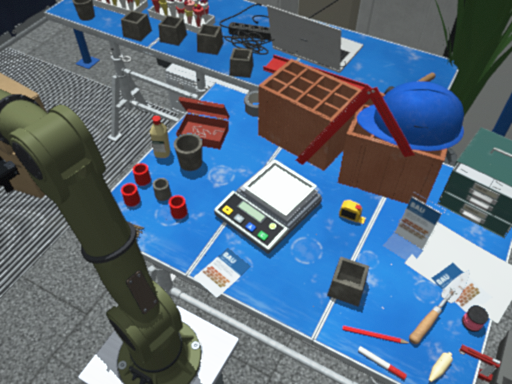

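Top view: candidates for the cup are the dark grey (175,201) and red look-alikes at (145,195), (151,222), (201,212). The grey one fits, because red is excluded and the pots are bigger. The scale is at about (275,170), with its keys along row ~200. I'll confirm with a crop and measure.

```bash
cat > h.py <<'E'
import cv2,numpy as np
from cell import env,cams
def cam(n):
    c=cams.camera_info(n);K=np.array([[c['fx'],0,c['cx']],[0,c['fy'],c['cy']],[0,0,1]])
    return K,cv2.Rodrigues(np.array(c['rvec']))[0],np.array(c['tvec']).ravel()
def cast(C,uv,z):
    K,R,t=C;o=-R.T@t;d=R.T@np.linalg.inv(K)@np.array([uv[0],uv[1],1.]);return o+d*(z-o[2])/d[2]
def blobs(im,lo,hi,amin,roi=None):
    m=cv2.inRange(cv2.cvtColor(im,cv2.COLOR_BGR2HSV),lo,hi)
    if roi: q=np.zeros_like(m);a,b,c,d=roi;q[b:d,a:c]=m[b:d,a:c];m=q
    n,l,s,ce=cv2.connectedComponentsWithStats(m)
    return [(ce[i].round(1),s[i]) for i in range(1,n) if s[i][4]>=amin],m
E
python3 - <<'E'
from h import *
im=cv2.imread('pics/top0.png');C=cam('top')
roi=(225,115,325,220)
for n,lo,hi,z in(('yel',(20,150,120),(35,255,255),.051),('grn',(40,120,50),(80,255,255),.051),('blu',(105,100,60),(130,255,255),.051)):
    for ce,s in blobs(im,lo,hi,8,(236,188,304,212))[0]: print(n,ce,s[4],cast(C,ce,z).round(4))
b,m=blobs(im,(0,0,200),(180,40,255),300,roi)
for ce,s in b:
    print('white',ce,s)
m=cv2.morphologyEx(m,cv2.MORPH_OPEN,np.ones((3,3)))
c=max(cv2.findContours(m,0,2)[0],key=cv2.contourArea);r=cv2.minAreaRect(c);print(r,cast(C,r[0],.084).round(4));bp=cv2.boxPoints(r);P=np.array([cast(C,p,.084) for p in bp]);print(P.round(3).tolist(),np.linalg.norm(np.diff(P,axis=0),axis=1))
# cup: dark low-sat
b,m=blobs(im,(0,0,0),(180,110,140),30,(160,188,190,215))
for ce,s in b: print('cup',ce,s,cast(C,ce,.045).round(4))
a=cv2.resize(im[180:240,130:220],None,fx=5,fy=5,interpolation=2);e=cv2.resize(im[120:220,230:320],None,fx=3,fy=3,interpolation=2)
cv2.imwrite('pics/crop1.png',np.hstack([a,e]))
E
```

```text
yel [246.8 195.5] 65 [0.4841 0.0808 0.051 ]
grn [289.8 204.6] 60 [ 0.4526 -0.0651  0.051 ]
blu [275.5 201.5] 66 [ 0.4633 -0.0167  0.051 ]
blu [240.3 202.1] 13 [0.4617 0.1029 0.051 ]
blu [262.1 208.3] 89 [0.4404 0.0289 0.051 ]
blu [302.7 208.2] 11 [ 0.4403 -0.1087  0.051 ]
white [278.3 151.7] [ 245  124   67   56 2542]
((277.7307434082031, 151.3461456298828), (58.050376892089844, 46.67564010620117), 11.309932708740234) [ 0.63   -0.0244  0.084 ]
[[0.572, 0.087, 0.084], [0.729, 0.056, 0.084], [0.689, -0.136, 0.084], [0.533, -0.103, 0.084]] [0.15956511 0.19643513 0.15901628]
cup [174.5 201.4] [166 194  18  16 230] [0.4652 0.3278 0.045 ]
```

View pics/crop1.png

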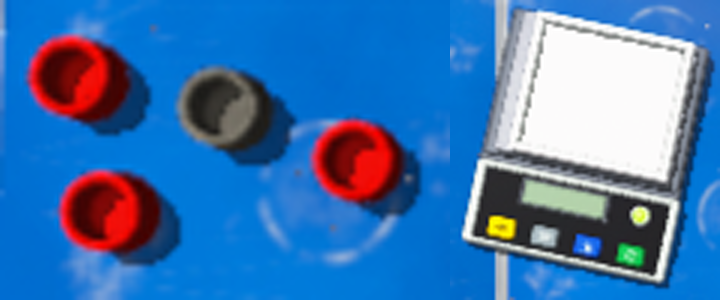

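The crop confirms a single dark grey cup at (175,201), with the others red. The keys from left to right are yellow, grey, blue and green. Key spacing measures 149 mm (150 given), and the tray centre agrees with the scale frame. Next, the moves.

```bash
cat >> h.py <<'E'
def to(x,y,z,yaw=None):
    o=env.get_obs();p=np.array(o['tool_pos']);from scipy.spatial.transform import Rotation as S
    R=S.from_euler('xyz',o['tool_rot'],degrees=True).as_matrix()
    d=R.T@(np.array([x,y,z])-p)/.05
    print('t',round(o['time_s'],2),'pos',p.round(4),'rot',np.round(o['tool_rot'],1),'F',np.round(o['force'],1),'delta',d.round(2), '' if yaw is None else ('spin',round(-((yaw-o['tool_rot'][2]+180)%360-180)/4,2)))
E
python3 - <<'E'
from h import *
im=cv2.imread('pics/top0.png');C=cam('top')
for ce,s in blobs(im,(0,150,60),(6,255,255),60,(130,180,215,235))[0]: print('red',ce,s[4],(cast(C,ce,.045)-[.4652,.3278,.045]).round(3))
print('pot',cast(C,(172,150),.1), 'bottle',cast(C,(136,152),.1))
to(.5,.3,.24)
E
python3 -m pendant '[{"tx":-0.6,"ty":-0.8},{"tx":-0.8,"ty":-0.7},{"tx":-0.8,"ty":-0.7},{"tx":-0.8,"ty":-0.7},{"tx":-0.8,"ty":-0.7},{"tx":-0.8,"ty":-0.7},{"tx":-0.8,"ty":-0.7},{"tx":-0.8,"ty":-0.7},{"tx":-0.2,"ty":-0.7}]'
python3 -c "
from h import *
to(.4526,-.0651,.14,167.8)"
```

```text
red [145.6 195.5] 220 [ 0.021  0.099 -0.   ]
red [201.4 212. ] 191 [-0.036 -0.092 -0.   ]
red [151.8 222.2] 218 [-0.07   0.076 -0.   ]
pot [0.633016  0.3283958 0.1      ] bottle [0.62671034 0.44828662 0.1       ]
t 0.1 pos [0.1449 0.6332 0.2386] rot [-179.9    0.   167.1] F [0.5 0.2 0.6] delta [-8.41 -4.91 -0.02] 
t 0.1 pos [0.1449 0.6332 0.2386] rot [-179.9    0.   167.1] F [0.5 0.2 0.6] delta [ -9.11 -12.24   1.99] ('spin', np.float64(-0.17))invalid input at $[0]: expected keys tx, ty, tz, spin, claw
```

```bash
python3 -m pendant '[{"tx":-0.6,"ty":-0.4,"tz":0,"spin":-0.17,"claw":1},{"tx":-0.9,"ty":-0.5,"tz":0,"spin":0,"claw":1},{"tx":-0.9,"ty":-0.5,"tz":0,"spin":0,"claw":1},{"tx":-0.9,"ty":-0.5,"tz":0,"spin":0,"claw":1},{"tx":-0.9,"ty":-0.5,"tz":0,"spin":0,"claw":1},{"tx":-0.9,"ty":-0.5,"tz":0,"spin":0,"claw":1},{"tx":-0.9,"ty":-0.5,"tz":0,"spin":0,"claw":1},{"tx":-0.9,"ty":-0.5,"tz":0,"spin":0,"claw":1},{"tx":-0.9,"ty":-0.5,"tz":0,"spin":0,"claw":1},{"tx":-0.6,"ty":-0.5,"tz":0,"spin":0,"claw":1}]' 20
python3 -c "
from h import *
to(.4526,-.0651,.14,167.8)"
```

```text
time_s: 1.35
tool_pos: [0.5049, 0.3029, 0.239]
tool_rot: [-179.9, 0.0, 167.7]
force: [1.3, -0.3, 0.6]
grip_width: 0.0019
grasp_force: 0.0
t 1.35 pos [0.5049 0.3029 0.239 ] rot [-179.9    0.   167.7] F [ 1.3 -0.3  0.6] delta [-0.55 -7.41  1.99] ('spin', np.float64(-0.03))
```

```bash
python3 -m pendant '[{"tx":-0.05,"ty":-0.6,"tz":0,"spin":0,"claw":1},{"tx":-0.05,"ty":-0.9,"tz":0,"spin":0,"claw":1},{"tx":-0.05,"ty":-0.9,"tz":0.1,"spin":0,"claw":1},{"tx":-0.05,"ty":-0.9,"tz":0.2,"spin":0,"claw":1},{"tx":-0.05,"ty":-0.9,"tz":0.2,"spin":0,"claw":1},{"tx":-0.05,"ty":-0.9,"tz":0.2,"spin":0,"claw":1},{"tx":-0.05,"ty":-0.9,"tz":0.2,"spin":0,"claw":1},{"tx":-0.05,"ty":-0.9,"tz":0.2,"spin":0,"claw":1},{"tx":-0.15,"ty":-0.5,"tz":0,"spin":0,"claw":1},{"tx":0,"ty":0,"tz":0,"spin":0,"claw":1}]'
python3 - <<'E'
from h import *
C=cam('wrist');im=cams.read_camera('wrist')[:,:,::-1].copy();cv2.imwrite('pics/w1.png',im)
for n,lo,hi in(('yel',(20,150,100),(35,255,255)),('grn',(45,120,50),(80,255,255)),('blu',(112,120,60),(130,255,255))):
    for ce,s in blobs(im,lo,hi,300)[0]: print(n,ce,s,cast(C,ce,.051).round(4))
to(.4526,-.0651,.1,167.8)
E
```

```text
time_s: 2.6
tool_pos: [0.4516, -0.0643, 0.1844]
tool_rot: [-180.0, -0.0, 167.5]
force: [0.1, 1.2, -0.2]
grip_width: 0.0004
grasp_force: 0.0
yel [390.3 190.5] [376 180  30  22 628] [0.4864 0.0778 0.051 ]
grn [253.1 190.6] [239 180  29  22 485] [ 0.4544 -0.0669  0.051 ]
t 2.65 pos [ 0.4518 -0.0625  0.1844] rot [180.   -0.  167.7] F [ 0.3  0.6 -0.3] delta [-0.03 -0.05  1.69] ('spin', np.float64(-0.03))
```

View pics/w1.png

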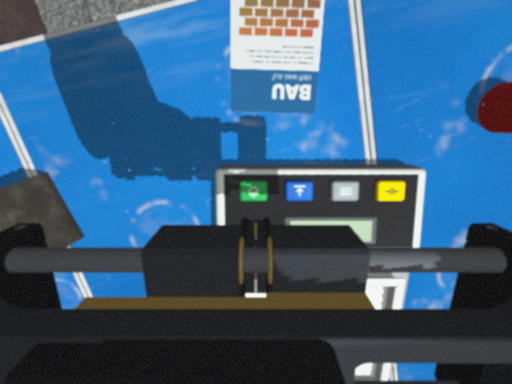

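The wrist view shows green at (253,190), yellow at (390,190) and blue at (299,190). Their positions agree with the top view to within 3 mm. Descending on green.

```bash
python3 -m pendant '[{"tx":-0.05,"ty":-0.06,"tz":0.6,"spin":0,"claw":1},{"tx":0,"ty":0,"tz":0.8,"spin":0,"claw":1},{"tx":0,"ty":0,"tz":0.6,"spin":0,"claw":1},{"tx":0,"ty":0,"tz":0,"spin":0,"claw":1},{"tx":0,"ty":0,"tz":0,"spin":0,"claw":1}]'
python3 -c "
from h import *
to(.4535,-.066,.064,167.8)"
```

```text
time_s: 3.28
tool_pos: [0.4547, -0.065, 0.0855]
tool_rot: [180.0, 0.1, 167.9]
force: [0.4, 0.3, 0.2]
grip_width: 0.0006
grasp_force: 0.0
t 3.27 pos [ 0.4547 -0.065   0.0855] rot [1.800e+02 1.000e-01 1.679e+02] F [0.4 0.3 0.2] delta [ 0.02 -0.03  0.43] ('spin', np.float64(0.02))
```

```bash
python3 -m pendant '[{"tx":0,"ty":0,"tz":0.2,"spin":0,"claw":1},{"tx":0,"ty":0,"tz":0.1,"spin":0,"claw":1},{"tx":0,"ty":0,"tz":0.1,"spin":0,"claw":1},{"tx":0,"ty":0,"tz":0.03,"spin":0,"claw":1},{"tx":0,"ty":0,"tz":0,"spin":0,"claw":1},{"tx":0,"ty":0,"tz":0,"spin":0,"claw":1},{"tx":0,"ty":0,"tz":0,"spin":0,"claw":1}]'
```

```text
time_s: 4.15
tool_pos: [0.4549, -0.0657, 0.0646]
tool_rot: [179.9, 0.1, 167.8]
force: [-3.5, 0.8, 13.5]
grip_width: 0.0005
grasp_force: 6.5
```

13.5 N at z 0.0646 means the key is at its end stop. Lift and move to yellow.

```bash
python3 -m pendant '[{"tx":0,"ty":0,"tz":-0.2,"spin":0,"claw":1},{"tx":0,"ty":0,"tz":-0.4,"spin":0,"claw":1},{"tx":0,"ty":0.5,"tz":0,"spin":0,"claw":1},{"tx":0,"ty":0.8,"tz":0,"spin":0,"claw":1},{"tx":0,"ty":0.8,"tz":0,"spin":0,"claw":1},{"tx":0,"ty":0.6,"tz":0,"spin":0,"claw":1},{"tx":0,"ty":0.26,"tz":0,"spin":0,"claw":1},{"tx":0,"ty":0,"tz":0.2,"spin":0,"claw":1},{"tx":0,"ty":0,"tz":0,"spin":0,"claw":1}]'
python3 -c "
from h import *
to(.485,.079,.0645,167.8)"
```

```text
time_s: 5.28
tool_pos: [0.484, 0.0771, 0.0818]
tool_rot: [-179.9, -0.1, 167.7]
force: [-0.1, -0.0, -0.1]
grip_width: 0.0004
grasp_force: 0.0
t 5.28 pos [0.484  0.0771 0.0818] rot [-1.799e+02 -1.000e-01  1.677e+02] F [-0.1 -0.  -0.1] delta [-0.01  0.04  0.35] ('spin', np.float64(-0.03))
```

```bash
python3 -m pendant '[{"tx":0,"ty":0.03,"tz":0.15,"spin":0,"claw":1},{"tx":0,"ty":0,"tz":0.1,"spin":0,"claw":1},{"tx":0,"ty":0,"tz":0.1,"spin":0,"claw":1},{"tx":0,"ty":0,"tz":0,"spin":0,"claw":1},{"tx":0,"ty":0,"tz":0,"spin":0,"claw":1},{"tx":0,"ty":0,"tz":0,"spin":0,"claw":1}]'
```

```text
time_s: 6.02
tool_pos: [0.4857, 0.0801, 0.0658]
tool_rot: [180.0, 0.0, 167.8]
force: [-0.3, -1.7, 3.7]
grip_width: 0.0006
grasp_force: 1.6
```

```bash
python3 -m pendant '[{"tx":0,"ty":0,"tz":0.05,"spin":0,"claw":1},{"tx":0,"ty":0,"tz":0,"spin":0,"claw":1},{"tx":0,"ty":0,"tz":0,"spin":0,"claw":1},{"tx":0,"ty":0,"tz":0,"spin":0,"claw":1}]'
python3 -m pendant '[{"tx":0,"ty":0,"tz":-0.2,"spin":0,"claw":1},{"tx":0,"ty":0,"tz":-0.8,"spin":0,"claw":1},{"tx":0,"ty":0.4,"tz":-0.9,"spin":-0.5,"claw":0},{"tx":0,"ty":0.9,"tz":-0.4,"spin":-0.9,"claw":0},{"tx":0,"ty":0.9,"tz":0,"spin":-0.9,"claw":0},{"tx":0.1,"ty":0.9,"tz":0,"spin":-0.9,"claw":0},{"tx":0.2,"ty":0.9,"tz":0,"spin":-0.9,"claw":0},{"tx":0,"ty":0,"tz":0,"spin":-0.9,"claw":0},{"tx":0,"ty":0,"tz":0,"spin":0,"claw":0}]'
python3 -c "
from h import *
to(.465,.328,.19,192)"
```

```text
time_s: 6.52
tool_pos: [0.4859, 0.0802, 0.0644]
tool_rot: [180.0, 0.0, 167.8]
force: [-3.3, -2.9, 13.4]
grip_width: 0.0005
grasp_force: 6.7
time_s: 7.65
tool_pos: [0.4889, 0.2798, 0.1776]
tool_rot: [-180.0, -0.1, -172.1]
force: [0.4, -0.8, -0.7]
grip_width: 0.0627
grasp_force: 0.0
t 7.65 pos [0.4889 0.2798 0.1776] rot [-1.800e+02 -1.000e-01 -1.721e+02] F [ 0.4 -0.8 -0.7] delta [ 0.34  1.02 -0.25] ('spin', np.float64(-1.04))
```

```bash
python3 -m pendant '[{"tx":-0.3,"ty":0.5,"tz":-0.3,"spin":-0.5,"claw":0},{"tx":-0.3,"ty":0.5,"tz":-0.3,"spin":-0.5,"claw":0},{"tx":0,"ty":0,"tz":0,"spin":0,"claw":0},{"tx":0,"ty":0,"tz":0,"spin":0,"claw":0}]'
python3 - <<'E'
from h import *
C=cam('wrist');im=cams.read_camera('wrist')[:,:,::-1].copy();cv2.imwrite('pics/w2.png',im)
K,R,t=C
for z in(.058,0):
    q=K@(R@np.array([.465,.328,z])+t);print(z,(q[:2]/q[2]).round(1))
to(.465,.328,.037,192)
E
```

```text
time_s: 8.15
tool_pos: [0.5116, 0.3315, 0.2075]
tool_rot: [-179.9, -0.1, -168.3]
force: [-0.1, 0.5, -0.8]
grip_width: 0.0865
grasp_force: 0.0
0.058 [260.5 142.6]
0 [259.7 138.2]
t 8.2 pos [0.5116 0.3313 0.2074] rot [-1.799e+02 -1.000e-01 -1.683e+02] F [ 0.5 -0.5  0.1] delta [0.92 0.13 3.41] ('spin', np.float64(-0.09))
```

View pics/w2.png

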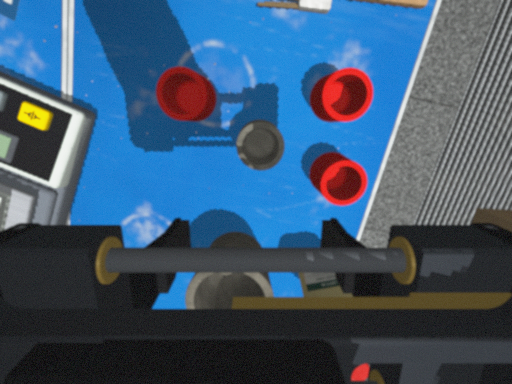

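The grey cup is at (260,145), against a prediction of (260.5,142.6), so it is about 2–3 mm off. The red cups at (187,95), (343,182) and (346,95) are clear of the fingers.

```bash
python3 -m pendant '[{"tx":0.5,"ty":0.08,"tz":0.3,"spin":0,"claw":0},{"tx":0.38,"ty":0.05,"tz":0.5,"spin":0,"claw":0},{"tx":0,"ty":0,"tz":0.6,"spin":0,"claw":0},{"tx":0,"ty":0,"tz":0.6,"spin":0,"claw":0},{"tx":0,"ty":0,"tz":0.5,"spin":0,"claw":0},{"tx":0,"ty":0,"tz":0.4,"spin":0,"claw":0},{"tx":0,"ty":0,"tz":0.3,"spin":0,"claw":0},{"tx":0,"ty":0,"tz":0.2,"spin":0,"claw":0},{"tx":0,"ty":0,"tz":0,"spin":0,"claw":0}]'
python3 -c "
from h import *
to(.467,.328,.037,192)"
```

```text
time_s: 9.32
tool_pos: [0.467, 0.3299, 0.0376]
tool_rot: [-180.0, -0.1, -168.2]
force: [-0.1, 0.5, 0.7]
grip_width: 0.087
grasp_force: 0.0
t 9.32 pos [0.467  0.3299 0.0376] rot [-1.800e+02 -1.000e-01 -1.682e+02] F [-0.1  0.5  0.7] delta [ 0.01 -0.04  0.01] ('spin', np.float64(-0.06))
```

```bash
python3 -m pendant '[{"tx":0,"ty":-0.03,"tz":0,"spin":0,"claw":0.3},{"tx":0,"ty":0,"tz":0,"spin":0,"claw":0.6},{"tx":0,"ty":0,"tz":0,"spin":0,"claw":1},{"tx":0,"ty":0,"tz":0,"spin":0,"claw":1},{"tx":0,"ty":0,"tz":0,"spin":0,"claw":1},{"tx":0,"ty":0,"tz":0,"spin":0,"claw":1}]' 20
python3 -m pendant '[{"tx":0,"ty":0,"tz":-0.2,"spin":0,"claw":1},{"tx":0,"ty":0,"tz":-0.5,"spin":0,"claw":1},{"tx":0,"ty":0,"tz":-0.7,"spin":0,"claw":1},{"tx":0,"ty":0,"tz":-0.7,"spin":0,"claw":1},{"tx":0,"ty":0,"tz":-0.7,"spin":0,"claw":1},{"tx":0,"ty":0,"tz":-0.4,"spin":0,"claw":1},{"tx":0,"ty":0,"tz":0,"spin":0,"claw":1}]'
python3 -c "
from h import *
to(.631,-.026,.2,167.8)"
```

```text
time_s: 10.07
tool_pos: [0.4677, 0.3287, 0.0383]
tool_rot: [-180.0, 0.0, -168.2]
force: [-0.4, -0.1, 2.2]
grip_width: 0.0536
grasp_force: 20.0
time_s: 10.95
tool_pos: [0.4683, 0.3296, 0.1998]
tool_rot: [179.9, 0.2, -168.2]
force: [-0.2, 0.2, -2.6]
grip_width: 0.0534
grasp_force: 19.9
t 10.95 pos [0.4683 0.3296 0.1998] rot [ 179.9    0.2 -168.2] F [-0.2  0.2 -2.6] delta [-1.73 -7.63 -0.01] ('spin', np.float64(6.0))
```

Opening is 53.4 mm against 57 mm expected, so I'll check how the cup sits in the grip.

Run:
```python
from h import *
im=cams.read_camera('scene')[:,:,::-1].copy();K,R,t=cam('scene');p=np.array(env.get_obs()['tool_pos'])
q=K@(R@p+t);u,v=(q[:2]/q[2]).astype(int);print(u,v)
w=cams.read_camera('wrist')[:,:,::-1].copy()
a=cv2.resize(im[v-50:v+50,u-50:u+50],(400,400),interpolation=2)
b=cv2.resize(w[150:350,156:356],(400,400),interpolation=2)
cv2.imwrite('pics/g1.png',np.hstack([a,b]))
```

```text
152 154
```

View pics/g1.png

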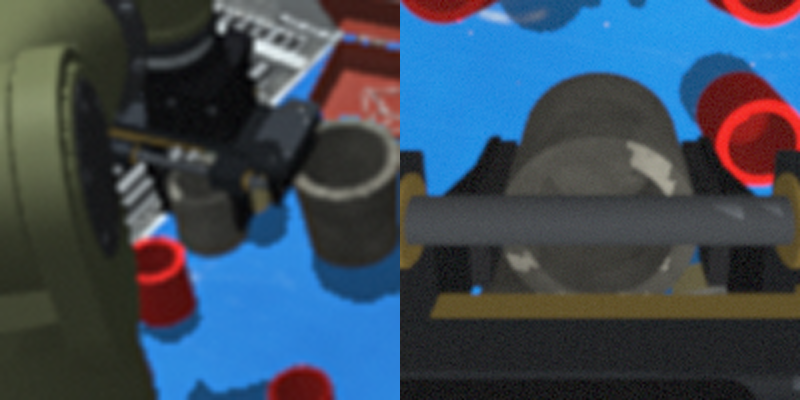

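The cup is held upright between the pads, with its rim ellipse centred around wrist pixel (255,257). I'll check that numerically while planning.

```bash
python3 - <<'E'
from h import *
C=cam('wrist');K,R,t=C;p=np.array(env.get_obs()['tool_pos'])
q=K@(R@(p+[0,0,.02])+t);print(q[:2]/q[2]);print(cast(C,(255,257),p[2]+.02)-p, np.linalg.norm(cast(C,(208.5,257),p[2]+.02)-cast(C,(301,257),p[2]+.02)))
E
python3 -m pendant '[{"tx":-0.1,"ty":-0.5,"tz":0,"spin":0.6,"claw":1},{"tx":-0.1,"ty":-0.8,"tz":0,"spin":0.6,"claw":1},{"tx":-0.1,"ty":-0.8,"tz":0,"spin":0.6,"claw":1},{"tx":-0.1,"ty":-0.8,"tz":0,"spin":0.6,"claw":1},{"tx":-0.1,"ty":-0.8,"tz":0,"spin":0.6,"claw":1},{"tx":-0.1,"ty":-0.8,"tz":0,"spin":0.6,"claw":1},{"tx":-0.1,"ty":-0.8,"tz":0,"spin":0.6,"claw":1},{"tx":-0.1,"ty":-0.8,"tz":0,"spin":0.6,"claw":1},{"tx":-0.1,"ty":-0.5,"tz":0,"spin":0.6,"claw":1},{"tx":0,"ty":0,"tz":0,"spin":0.6,"claw":1}]'
python3 -c "
from h import *
to(.631,-.026,.125,167.8)"
```

```text
[254.64309865 263.35245824]
[-0.00367208 -0.00057293  0.02      ] 0.048049416285114936
time_s: 12.3
tool_pos: [0.5245, -0.0011, 0.1975]
tool_rot: [-179.9, -0.0, 167.4]
force: [0.4, -0.1, -2.8]
grip_width: 0.0536
grasp_force: 19.9
t 12.3 pos [ 0.5245 -0.0011  0.1975] rot [-179.9   -0.   167.4] F [ 0.4 -0.1 -2.8] delta [-2.19 -0.02  1.45] ('spin', np.float64(-0.11))
```

Centred within 4 mm, so fine. Move over the tray and lower.

```bash
python3 -m pendant '[{"tx":-0.4,"ty":0,"tz":0,"spin":-0.1,"claw":1},{"tx":-0.6,"ty":0,"tz":0,"spin":0,"claw":1},{"tx":-0.6,"ty":0,"tz":0,"spin":0,"claw":1},{"tx":-0.45,"ty":0,"tz":0.1,"spin":0,"claw":1},{"tx":-0.17,"ty":0,"tz":0.4,"spin":0,"claw":1},{"tx":0,"ty":0,"tz":0.4,"spin":0,"claw":1},{"tx":0,"ty":0,"tz":0.4,"spin":0,"claw":1},{"tx":0,"ty":0,"tz":0.2,"spin":0,"claw":1},{"tx":0,"ty":0,"tz":0,"spin":0,"claw":1}]'
python3 -c "
from h import *
to(.633,-.026,.1065,167.8)"
```

```text
time_s: 13.42
tool_pos: [0.6327, -0.0201, 0.1221]
tool_rot: [-180.0, -0.1, 168.2]
force: [1.3, 0.2, -2.6]
grip_width: 0.0535
grasp_force: 19.9
t 13.43 pos [ 0.6327 -0.0201  0.1221] rot [-1.800e+02 -1.000e-01  1.682e+02] F [ 1.3  0.2 -2.6] delta [-0.03 -0.11  0.31] ('spin', np.float64(0.1))
```

```bash
python3 -m pendant '[{"tx":0,"ty":-0.11,"tz":0.08,"spin":0,"claw":1},{"tx":0,"ty":0,"tz":0.08,"spin":0,"claw":1},{"tx":0,"ty":0,"tz":0.06,"spin":0,"claw":1},{"tx":0,"ty":0,"tz":0.04,"spin":0,"claw":1},{"tx":0,"ty":0,"tz":0,"spin":0,"claw":1},{"tx":0,"ty":0,"tz":0,"spin":0,"claw":1}]'
```

```text
time_s: 14.18
tool_pos: [0.6325, -0.0257, 0.1102]
tool_rot: [180.0, 0.0, 168.2]
force: [0.4, -1.0, -3.3]
grip_width: 0.0537
grasp_force: 19.9
```

```bash
python3 -m pendant '[{"tx":0,"ty":0,"tz":0.04,"spin":0,"claw":1},{"tx":0,"ty":0,"tz":0.04,"spin":0,"claw":1},{"tx":0,"ty":0,"tz":0.03,"spin":0,"claw":1},{"tx":0,"ty":0,"tz":0,"spin":0,"claw":1},{"tx":0,"ty":0,"tz":0,"spin":0,"claw":1}]'
```

```text
time_s: 14.8
tool_pos: [0.6325, -0.0257, 0.1048]
tool_rot: [180.0, 0.0, 168.2]
force: [0.1, 0.3, -0.2]
grip_width: 0.0532
grasp_force: 20.0
```

The weight is now on the plate. Open gently and rise.

```bash
python3 -m pendant '[{"tx":0,"ty":0,"tz":0,"spin":0,"claw":0.32},{"tx":0,"ty":0,"tz":0,"spin":0,"claw":0.25},{"tx":0,"ty":0,"tz":0,"spin":0,"claw":0.15},{"tx":0,"ty":0,"tz":0,"spin":0,"claw":0.05},{"tx":0,"ty":0,"tz":0,"spin":0,"claw":0},{"tx":0,"ty":0,"tz":0,"spin":0,"claw":0},{"tx":0,"ty":0,"tz":0,"spin":0,"claw":0}]'
python3 -m pendant '[{"tx":0,"ty":0,"tz":-0.3,"spin":0,"claw":0},{"tx":0,"ty":0,"tz":-0.5,"spin":0,"claw":0},{"tx":0,"ty":0,"tz":-0.7,"spin":0,"claw":0},{"tx":0,"ty":0,"tz":-0.7,"spin":0,"claw":0},{"tx":0,"ty":0,"tz":-0.4,"spin":0,"claw":0},{"tx":0.5,"ty":0,"tz":0,"spin":0,"claw":1},{"tx":0.8,"ty":0,"tz":0,"spin":0,"claw":1},{"tx":0.8,"ty":0,"tz":0,"spin":0,"claw":1},{"tx":0.8,"ty":0,"tz":0,"spin":0,"claw":1},{"tx":0,"ty":0,"tz":0,"spin":0,"claw":1}]'
python3 - <<'E'
from h import *
im=cams.read_camera('scene')[:,:,::-1];im2=cams.read_camera('top')[:,:,::-1];w=cams.read_camera('wrist')[:,:,::-1]
a=cv2.resize(im[150:260,205:335],(390,330),interpolation=2);b=cv2.resize(im2[110:220,225:325],(300,330),interpolation=2)
cv2.imwrite('pics/p1.png',np.hstack([a,b]))
to(.464,-.018,.085,167.8)
E
```

```text
time_s: 15.68
tool_pos: [0.6324, -0.0257, 0.1046]
tool_rot: [180.0, 0.0, 168.2]
force: [0.1, 0.2, 0.2]
grip_width: 0.0865
grasp_force: 0.0
time_s: 16.92
tool_pos: [0.4884, 0.0047, 0.2348]
tool_rot: [179.9, -0.1, 168.3]
force: [0.6, -0.1, 0.0]
grip_width: 0.0451
grasp_force: 0.0
t 17.07 pos [0.4912 0.0037 0.235 ] rot [1.800e+02 1.000e-01 1.682e+02] F [-0.1 -0.6 -1. ] delta [ 0.45 -0.54  3.  ] ('spin', np.float64(0.1))
```

View pics/p1.png

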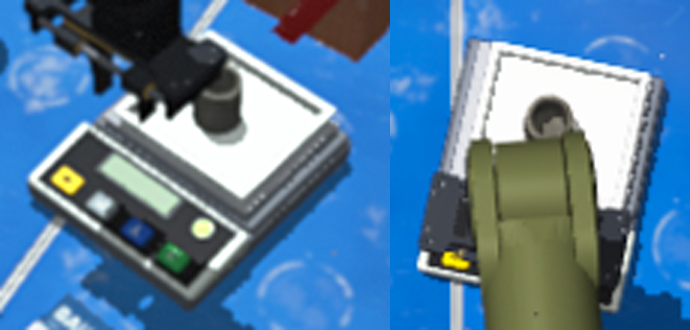

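The cup stands upright mid-tray, at top-view pixel (278,149). Now the blue key.

```bash
python3 -m pendant '[{"tx":0.25,"ty":-0.3,"tz":0,"spin":0.1,"claw":1},{"tx":0.2,"ty":-0.24,"tz":0.4,"spin":0,"claw":1},{"tx":0,"ty":0,"tz":0.7,"spin":0,"claw":1},{"tx":0,"ty":0,"tz":0.7,"spin":0,"claw":1},{"tx":0,"ty":0,"tz":0.7,"spin":0,"claw":1},{"tx":0,"ty":0,"tz":0.5,"spin":0,"claw":1},{"tx":0,"ty":0,"tz":0,"spin":0,"claw":1},{"tx":0,"ty":0,"tz":0,"spin":0,"claw":1}]'
python3 -c "
from h import *
to(.464,-.018,.064,167.8)"
```

```text
time_s: 18.08
tool_pos: [0.4641, -0.0182, 0.0854]
tool_rot: [-180.0, 0.1, 167.8]
force: [0.6, -0.9, 0.9]
grip_width: 0.0002
grasp_force: 0.0
t 18.07 pos [ 0.4641 -0.0182  0.0854] rot [-1.800e+02  1.000e-01  1.678e+02] F [ 0.6 -0.9  0.9] delta [0.   0.   0.43] ('spin', np.float64(-0.01))
```

```bash
python3 -m pendant '[{"tx":0,"ty":0,"tz":0.2,"spin":0,"claw":1},{"tx":0,"ty":0,"tz":0.1,"spin":0,"claw":1},{"tx":0,"ty":0,"tz":0.1,"spin":0,"claw":1},{"tx":0,"ty":0,"tz":0.03,"spin":0,"claw":1},{"tx":0,"ty":0,"tz":0,"spin":0,"claw":1},{"tx":0,"ty":0,"tz":0,"spin":0,"claw":1},{"tx":0,"ty":0,"tz":0,"spin":0,"claw":1}]'
```

```text
time_s: 18.95
tool_pos: [0.4638, -0.0178, 0.0644]
tool_rot: [179.9, 0.1, 167.8]
force: [-3.4, -0.8, 11.0]
grip_width: 0.0003
grasp_force: 5.5
```

Blue is at its stop (11 N). Lift clear and check before handing in.

```bash
python3 -m pendant '[{"tx":0,"ty":0,"tz":-0.2,"spin":0,"claw":1},{"tx":0,"ty":0,"tz":-0.6,"spin":0,"claw":1},{"tx":0,"ty":0,"tz":-0.8,"spin":0,"claw":1},{"tx":0,"ty":0,"tz":-0.8,"spin":0,"claw":1},{"tx":0,"ty":0.6,"tz":-0.4,"spin":0,"claw":1},{"tx":0,"ty":0.9,"tz":0,"spin":0,"claw":1},{"tx":0,"ty":0.9,"tz":0,"spin":0,"claw":1},{"tx":0,"ty":0.9,"tz":0,"spin":0,"claw":1},{"tx":0,"ty":0.9,"tz":0,"spin":0,"claw":1},{"tx":0,"ty":0,"tz":0,"spin":0,"claw":1}]'
python3 - <<'E'
from h import *
im=cams.read_camera('scene')[:,:,::-1];im2=cams.read_camera('top')[:,:,::-1]
a=cv2.resize(im[150:260,205:335],(390,330),interpolation=2);b=cv2.resize(im2[110:220,225:325],(300,330),interpolation=2)
cv2.imwrite('pics/p2.png',np.hstack([a,b]))
E
```

```text
time_s: 20.2
tool_pos: [0.5065, 0.1918, 0.2025]
tool_rot: [180.0, -0.1, 168.2]
force: [-0.2, -0.6, -0.2]
grip_width: 0.0002
grasp_force: 0.0
```

View pics/p2.png

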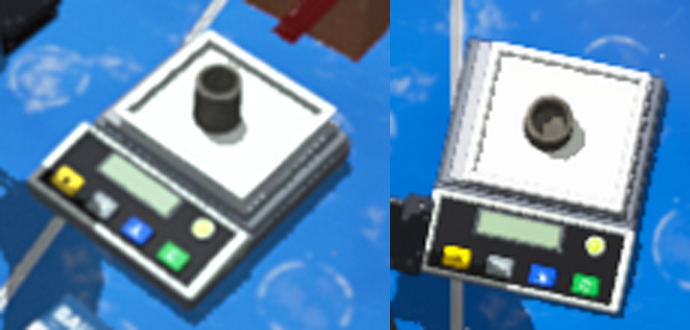

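The cup stands upright in the middle of the tray (crop (548,122)), all keys are up and the arm is clear.

```bash
python3 -c "
from cell import env
print(env.sign_off())"
```

```text
the job is handed in; nothing more can be done
None
```

The job is handed in (no verdict was returned): green and yellow were pressed with only the tray on, the cup was set down upright mid-tray and let go, then blue was pressed, with each key taken to its end stop and the grey key never touched.

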